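Snap the cover onto the signal box in the vise

TASK

Swing the carton's two long flaps open well past upright, take out the light grey cover and leave the black one lying in its cell. Set the grey cover squarely over the light grey box in the blue vise and press it down until both snap tongues give and it sits down flush on the rim all round, then keep pressing: the program finishes with the fingers still pushing the cover firmly down, not let go. Do not knock the other things on the bench about.

Things in the scene. Friction and masses are not known exactly. Their poses are not given: they have to be found in the camera images.
- carton: Open-topped brown cardboard carton, fixed to the bench: outside 232 (its x) x 130 (its y) x 62 mm high (z), walls and floor 3 mm; origin at the centre of its underside. The short end flaps are already folded outward. The two long flaps hinge on the +y and -y walls, half open at the start, with a gap of 45 to 70 mm between their free edges.
- flap_left (a joint): Angle of the flap on the carton's +y side (rad): 0 shut and level, 1.57 upright, stop at 2.7 folded out; starts at 0.5 to 0.9. Cardboard, 228 x 48 x 3 mm; hinge line along the carton's x at carton y = +63.5 mm, z = 62 mm; the crease is stiff: it stays where it is left, and under 1 N at its edge turns it.
- flap_left_edge (a point): Middle of the free edge of the +y flap, 48 mm from its hinge line.
- flap_right (a joint): Angle of the flap on the carton's -y side, hinge line at carton y = -63.5 mm, z = 62 mm; otherwise as flap_left.
- flap_right_edge (a point): Middle of the free edge of the -y flap, 48 mm from its hinge line.
- cover: The cover to fit: light grey plastic like the box, a small round green lens on top; 46 (x) x 84 (y) x 24 mm high (z), about 45 g, flat parallel sides, open below, walls 3 mm; origin at the centre of its lower edge plane, y along its length. In either cell, with over 25 mm free beside each long side; it fits either way round.
- black_cover: A black vented cover of the same size for another product, in the other cell; origin as for the cover. Stays there.
- box: Light grey plastic signal box with a green circuit board, clamped in the vise and fixed: 46 (x) x 84 (y) mm outside, rim 34 mm above its origin (centre of its underside), y along its length, z up. A brass jack sticks out 19 mm at each end.
- vise: Blue bench vise, fixed; origin on the bench under the middle of the box; front jaw, screw and T-bar towards its -x. The jaws, 80 mm wide (y), out to x = 59 mm either side, hold the lower 16 mm of the box's long sides; their tops are 90 mm above the bench. Screw and T-bar reach to x = -156 mm, all under 66 mm high.
- spray: White spray bottle standing, 68 mm across, 212 mm high, origin under its centre. Bystander.
- tape: Roll of black tape lying flat, 88 mm across, 19 mm high. Bystander.
- can: Small can with a green label, 72 mm across, 85 mm high. Bystander.
- spool: Empty white spool standing, 90 mm across, 80 mm high. Bystander.
- pliers: Pliers with red handles lying flat, 160 mm long, 11 mm high. Bystander.
- screwdriver: Screwdriver with a yellow handle lying on the bench, handle towards its -x. Bystander.
- partition_top (a point): Middle of the top edge of the carton's partition, 33 mm above the bench, which crosses the carton at its x = 0 and makes two cells, 113 x 124 mm inside, one at +x and one at -x. In each cell one cover lies on the floor, open side down.
- box_rim (a point): Centre of the box's rim plane: the cover's origin lies here, its y along the box's y, when it is fully home, flush outside with the box. Inside the rim a spigot of 37 x 75.4 mm stands 20 mm above the rim, its upper 9 mm leaning inward by 3 mm as a lead-in; the cover slides over it with 1.5 mm play each side in x and 1.3 mm in y.
- snap_top (a point): 10 mm above the centre of the rim: a cover set loosely over the spigot rests here on two sprung white snap tongues, one at the middle of each long side. Pressed on, the force rises to about 7 to 12 N (up to 22 N if gripped off-centre) at 5 to 6 mm above the rim and drops suddenly; one side may give first, the other 2 or 3 mm lower. Then the cover goes home on the rim and the force rises again.
There are look-alikes about, which are no part of the job. Leave any orange or purple look-alike of the black_cover alone. Leave any brown or red look-alike of the cover alone.

How it is judged (in metres and radians):
On the way, in this order (a step that is already met when the one before it is completed fails the run):
1. both long flaps of the carton swung open past upright (over 100 degrees) (value of joint each of flap_left, flap_right above 1.75 rad), for 0.1 s.
2. the grey cover lifted clear of the carton in the fingers (height (world z) of cover above 0.075 m and contact force between the fingers and cover above 1 N), for 0.1 s.
3. the grey cover snapped home on the box and still pressed down (z of cover in the frame of box below 0.0358 m and horizontal distance between cover and box below 0.003 m and angle between the y axis of cover and the y axis of box, either way round below 0.07 rad and contact force between cover and box above 3 N and contact force between the fingers and cover above 2 N), for 0.5 s.
At the end, for the whole second after the job is handed in: Grey cover snapped on the box: lower edge within 1.8 mm of the rim, within 3 mm of centre, 4 degrees of square, 2 degrees of level; fingers on it, pressed on the box with over 3 N; both flaps open past 100 degrees; black cover in the carton (all of step 1 and all of step 3 and z of cover in the frame of box above 0.031 m and angle between cover's own z axis and vertical below 0.04 rad and height (world z) of black_cover below 0.02 m); the arm keeps its last pose, push and grip.
It fails at once if the black cover shoved about or taken out (distance of black_cover from where it was at the start of the episode above 0.04 m or height (world z) of black_cover above 0.03 m).
It fails at once if a bystander on the bench knocked about (distance of any of spray, tape, can, spool, pliers, screwdriver from where it was at the start of the episode above 0.04 m or angle between spray's own z axis and vertical above 0.5 rad).
It also fails if it takes over 72 s, if anything falls off the work surface, if the arm or the gripper's body presses on something with over 40 N, if the wrist force passes 120 N, or if a joint passes its speed limit or range.

ROBOT

A 6-joint arm with a two-finger parallel gripper is mounted at the origin on the work surface. World frame = base frame: x ahead of the robot, y to its left, z up, the work surface at z = 0. Lengths are in mm, angles in rad, forces in N, time in s.
With the tool pointing down it reaches from about 375 to 900 mm from the base axis. Payload 3.1 kg.
Tool frame: the origin (TCP) lies midway between the tips of the shut fingers; the grasp point (between the pads) lies 19 mm behind it; z points along the fingers, y is the line along which they close (so a half turn about z gives the same grasp; the last joint's range is limited). The gripper opens to 87 mm and grips with 3 to 60 N. Pads are 19 mm wide; open, the fingers measure 117 mm over their backs; the gripper's body (75 mm by 190 mm) begins 51 mm behind the grasp point.
Start: joints at [-1.419, 0.527, 1.433, -0, 1.181, -0.178], TCP at [203.022, -591.083, 222.548] pointing down, gripper open.
Joint ranges: [-3.08, 3.08], [-0.75, 2.2], [0.22, 2.44], [-1.43, 4.57], [0, 2.65], [-2.85, 2.85]. Speed limits (rad/s): [2.79, 2.79, 3.14, 3.14, 3.14, 3.14].

INTERFACE

Orientations are given as a unit quaternion [x, y, z, w].
In Python, from plant import manip, sensors, optics gives the robot as it stands. Calls block until the motion is done:
- manip.move_ptp(position, orientation): joint-space move of the TCP to a pose.
- manip.move_straight(position, rotation=None, v=150): straight line of the TCP; rotation=None keeps the orientation; v is the mean speed in mm/s.
- manip.movej(angles): joint-space move.
- manip.open_jaws() and manip.close(newtons=None): open the fingers fully, or close them until they stop; newtons is the grip in N (None keeps the last).
- manip.wait(seconds).
- manip.ik(position, orientation): joint angles nearest the present ones, or None.
- sensors.get_obs(): the state.
- optics.camera(name): name is "side" or "top"; returns (picture, depth): 480x640x3 uint8, red, green, blue; 480x640 float32, mm along the optical axis (not along the pixel's ray), 0 where there is no reading.
- optics.calibration(name): a dict with "fx", "fy", "cx", "cy" (pixels), "cam_to_world" (4x4, takes a point from camera to world coordinates). Camera axes: x right, y up, looking along -z (the intrinsics and any distortion apply to the point x, -y, -z); pixel columns grow to the right and rows downward; lengths in mm; the calibration is good to about 2 mm. A picture is of the moment at which its call begins. calibration takes no time and is no camera call.
A pose or a line that the arm cannot do raises manip.Unreachable and nothing moves.
- manip.finish_job(): hands the job in; it is judged then, once.
Trained networks look in the newest picture that a camera, given by its name, has taken for a name from the list of things; names that differ only in an ending like _2 or _b are one class to them, and where a whole thing is asked for, a point or a joint stands for the part that bears it (a point fixed in the world has none). Each returns a list of dicts, best first, with "p" (0 to 1); they miss things now and then, are a little off and sometimes report something else, mostly with a low value. They report only what shows in the picture. A call takes as long as a camera call. They do not tell look-alikes from the thing itself.
- optics.silhouettes(target, camera): "region" (480x640 bool, what is visible of it) and "centre" ([row, column] in pixels, amid what is visible of it).
- optics.spot_point(target, camera): "centre" ([row, column] in pixels: a listed point, or the origin of a listed thing).
The state is a dict: "clock": time; "qpos": joint angles; "joint_velocities": joint speeds; "effort": joint torques, N m; "tool_pos": TCP position; "eef_rot": TCP orientation; "contact_force": force on the tool from outside, world axes, zero at the start; "wrist_torque": the same for the moment, N m; "gripper_width": finger opening in mm; "grip_force": force on a finger pad.
Only numpy, scipy, OpenCV 4.12 (cv2) and the standard library are available. Lean on these libraries where they do the work, as an engineer would, in place of code of your own. Each camera call takes 0.05 s, during which the arm holds its last target. There are 200 camera calls.

## Working session

There is one attempt and no reset: what is moved stays moved. The work goes in short steps, each a Python script; the robot and the scene stay as the last script left them, time stands still between calls to the robot, and variables do not carry over. Pictures are saved under pics/ and viewed, at most 10 in all, crops included, and the job is handed in when it is done.

```bash
mkdir -p pics; ls; cat > h.py <<'E'
import numpy as np, cv2
from plant import manip, sensors, optics
def snap(cam,name=None):
    im,d=optics.camera(cam)
    if name: cv2.imwrite(f'pics/{name}.png',im[:,:,::-1])
    np.savez(f'/tmp/{cam}.npz',im=im,d=d)
    return im,d
def pts(cam,d):
    c=optics.calibration(cam); T=np.array(c['cam_to_world'])
    v,u=np.mgrid[0:480,0:640]
    P=np.stack([(u-c['cx'])/c['fx']*d,-(v-c['cy'])/c['fy']*d,-d],-1)
    W=P@T[:3,:3].T+T[:3,3]; W[d<=0]=np.nan
    return W
def ray(cam,rc,z):
    "world point on plane z seen at pixel rc"
    c=optics.calibration(cam); T=np.array(c['cam_to_world'])
    r=T[:3,:3]@np.array([(rc[1]-c['cx'])/c['fx'],-(rc[0]-c['cy'])/c['fy'],-1]); o=T[:3,3]
    return o+r*(z-o[2])/r[2]
def quat(a):
    "tool down, tool y axis at world angle a"
    from scipy.spatial.transform import Rotation as R
    y=np.array([np.cos(a),np.sin(a),0]); z=np.array([0,0,-1.]); x=np.cross(y,z)
    return R.from_matrix(np.stack([x,y,z],1)).as_quat()
E
python3 - <<'E'
from h import *
print(sensors.get_obs())
for cam in ['top','side']:
    im,d=snap(cam,cam+'0'); print(optics.calibration(cam))
    for n in ['carton','cover','black_cover','box','vise','spray','tape','can','spool','pliers','screwdriver']:
        print(cam,n,[(round(r['p'],2),np.round(r['centre']).tolist(),int(r['region'].sum())) for r in optics.silhouettes(n,cam)])
    for n in ['flap_left_edge','flap_right_edge','partition_top','box_rim']:
        print(cam,n,[(round(r['p'],2),np.round(r['centre'],1).tolist()) for r in optics.spot_point(n,cam)])
E
```

```text
pics
{'clock': 0.0, 'qpos': array([-1.41852672e+00,  5.28454069e-01,  1.43391437e+00, -7.42526498e-06,
        1.18138505e+00, -1.78514041e-01]), 'joint_velocities': array([-0.0006256 ,  0.0007893 ,  0.00053436, -0.00012729, -0.00019793,
       -0.00013146]), 'effort': array([-2.66900643e-04, -4.40039098e+01, -1.76590419e+01,  6.32768590e-02,
        5.80664689e-02, -1.61919024e-04]), 'tool_pos': array([ 202.89415942, -590.37146365,  221.5752272 ]), 'eef_rot': array([ 9.86353114e-01,  1.64640117e-01,  1.07442546e-05, -1.08037285e-03]), 'contact_force': array([ 0.49301732, -0.08504423, -0.86752444]), 'wrist_torque': array([ 0.00249049, -0.00482477,  0.02770242]), 'grip_force': 0.0, 'gripper_width': 87.06699479868828}
{'fx': 538.4832688144556, 'fy': 538.4832688144556, 'cx': 317.36766015682514, 'cy': 237.1793715786002, 'cam_to_world': array([[ 8.35649667e-03,  9.83037829e-01, -1.83212436e-01,
         3.07450502e+02],
       [-9.99941864e-01,  9.46345039e-03,  5.16842028e-03,
         2.04541234e+01],
       [ 6.81457444e-03,  1.83158594e-01,  9.83059760e-01,
         1.41617230e+03],
 
[... 1666 characters left out ...]
302.0, 251.0], 176)]
side box [(0.69, [192.0, 353.0], 341)]
side vise [(0.73, [204.0, 351.0], 1896)]
side spray [(0.97, [217.0, 249.0], 991)]
side tape [(0.78, [282.0, 359.0], 480), (0.36, [287.0, 270.0], 728)]
side can [(0.96, [185.0, 306.0], 538), (0.73, [417.0, 327.0], 461)]
side spool [(0.65, [374.0, 237.0], 902)]
side pliers [(0.43, [194.0, 413.0], 163)]
side screwdriver [(0.75, [418.0, 321.0], 555)]
side flap_left_edge [(0.73, [194.8, 353.5]), (0.68, [304.7, 264.4])]
side flap_right_edge [(0.87, [291.4, 266.4]), (0.7, [194.5, 355.2]), (0.59, [231.1, 254.5])]
side partition_top [(0.76, [309.9, 269.7]), (0.36, [213.8, 348.0])]
side box_rim [(0.77, [192.5, 355.6]), (0.61, [318.0, 288.6])]
```

```bash
python3 - <<'E'
import cv2
im=cv2.imread('pics/top0.png')
cv2.imwrite('pics/top0b.png',cv2.resize(im[120:360,110:530],(800,457),interpolation=cv2.INTER_CUBIC))
cv2.imwrite('pics/crop.png',cv2.resize(im[180:300,160:310],(750,600),interpolation=cv2.INTER_CUBIC))
E
```

```text
(no output)
```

View pics/top0b.png

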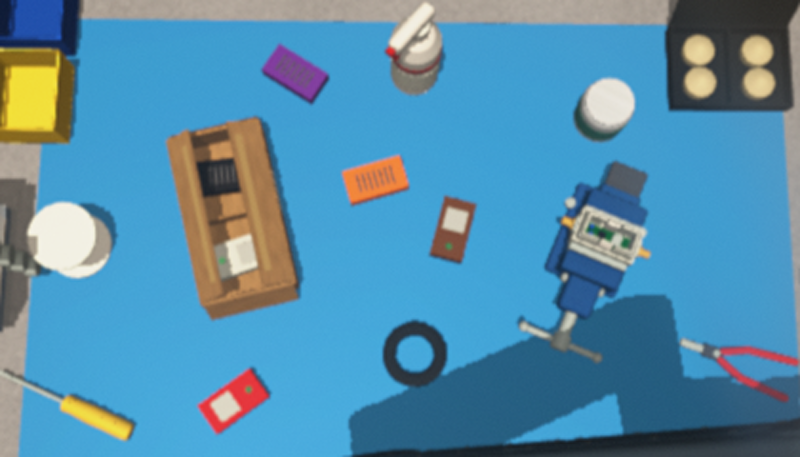

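View pics/crop.png

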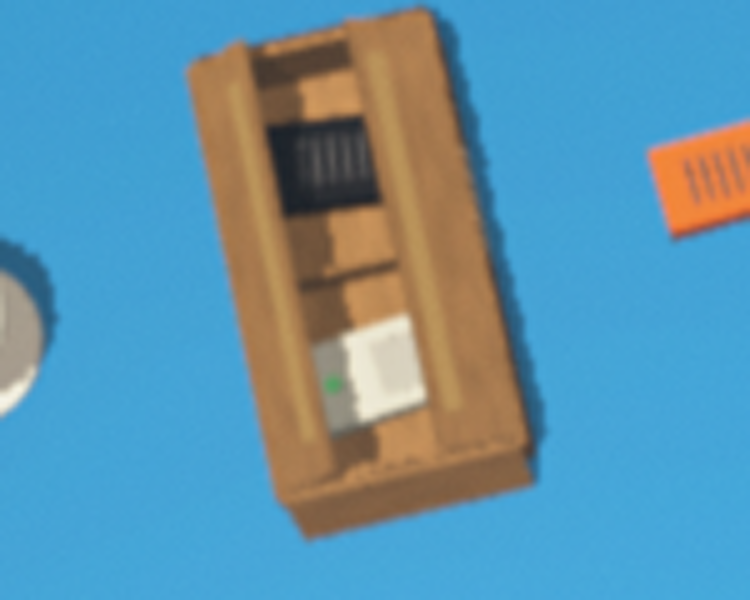

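The lookalikes for the cover are grey in the carton (255,232), brown (241,348) and red (331,233). The grey one, with its green lens in the near cell, is the cover. The black one is at (214,221), and the box is in the vise at (244,427). Next I'll measure from depth.

```bash
python3 - <<'E'
from h import *
for cam in ['top','side']:
    z=np.load(f'/tmp/{cam}.npz'); W=pts(cam,z['d']); im=z['im']
    np.save(f'/tmp/W{cam}.npy',W)
    P=W.reshape(-1,3); P=P[~np.isnan(P[:,0])]
    bx=P[(np.abs(P[:,1]+210)<250)&(P[:,2]>96)&(P[:,2]<150)&(P[:,1]<-150)&(P[:,1]>-330)&(P[:,0]>450)&(P[:,0]<680)]
    print(cam,'nan',np.isnan(W).mean(), 'bench z',np.nanmedian(P[np.abs(P[:,2])<15][:,2]))
    print('box',len(bx),bx.min(0).round(),bx.max(0).round(), cv2.minAreaRect(bx[:,:2].astype(np.float32)))
    for lo,hi in [(85,95),(100,112),(112,122),(122,132)]:
        q=P[(P[:,2]>lo)&(P[:,2]<hi)&(P[:,1]<-150)&(P[:,1]>-380)&(P[:,0]>420)&(P[:,0]<700)]
        if len(q)>5: print(lo,hi,len(q),cv2.minAreaRect(q[:,:2].astype(np.float32)),q[:,2].mean())
W=np.load('/tmp/Wtop.npy')
for r,c in [(238,231),(255,232),(214,221),(244,427)]: print((r,c),W[r,c])
for n in ['cover','black_cover','carton']:
    print(n)
    for r in optics.silhouettes(n,'top')[:1]:
        q=W[r['region']];q=q[~np.isnan(q[:,0])]
        print(r['centre'],np.percentile(q,[2,50,98],axis=0).round(), cv2.minAreaRect(q[:,:2].astype(np.float32)))
        if n=='carton':
            np.save('/tmp/carton.npy',q); print(np.histogram(q[:,2],bins=range(-10,120,10)))
E
```

```text
top nan 0.0038704427083333334 bench z -0.15969057451388835
box 541 [ 502. -318.   96.] [ 576. -205.  133.] ((537.167236328125, -261.6364440917969), (120.39706420898438, 51.87275695800781), 64.83132934570312)
85 95 819 ((586.008056640625, -262.4654541015625), (227.83792114257812, 113.35787200927734), 0.0363379530608654) 88.92492277848481
100 112 221 ((537.857177734375, -263.3988952636719), (93.24996185302734, 47.39289093017578), 67.8071517944336) 105.80269494661053
112 122 112 ((537.2228393554688, -262.7169189453125), (79.71902465820312, 43.43625259399414), 70.11315155029297) 117.69486224270305
122 132 120 ((538.1727905273438, -261.6565856933594), (73.6702651977539, 35.56350326538086), 68.89866638183594) 125.9751989006793
side nan 0.003841145833333333 bench z 0.2031919666826525
box 357 [ 503. -313.   96.] [ 578. -202.  131.] ((538.6727294921875, -258.3877258300781), (117.57618713378906, 50.93231964111328), 64.90184020996094)
85 95 282 ((584.5533447265625, -252.1563720703125), (223.4716033935547, 116.8051986694336), 5.766775608062744) 88.95218475520336
100 112 142 ((539.957763671875, -
[... 554 characters left out ...]
   96.87596738]
cover
[254.6, 232.1] [[491. 206.   7.]
 [516. 232.  26.]
 [542. 257.  32.]] ((517.5303344726562, 232.69908142089844), (46.852561950683594, 52.83751678466797), 18.502655029296875)
black_cover
[213.6, 221.0] [[607. 231.   5.]
 [629. 261.  26.]
 [655. 287.  88.]] ((632.6544799804688, 258.9337463378906), (64.63713073730469, 61.71790313720703), 20.410818099975586)
carton
[237.6, 231.1] [[445. 155.  -1.]
 [567. 231.  68.]
 [690. 310.  94.]] ((579.01318359375, 236.87380981445312), (275.65069580078125, 131.56040954589844), 14.675034523010254)
(array([166, 623,  59, 149, 148, 156, 209, 774, 865, 831, 295,   1]), array([-10,   0,  10,  20,  30,  40,  50,  60,  70,  80,  90, 100, 110]))
```

```bash
python3 - <<'E'
from h import *
for cam in ['top','side']:
    W=np.load(f'/tmp/W{cam}.npy'); P=W.reshape(-1,3)
    P=P[(np.abs(P[:,0]-572)<170)&(np.abs(P[:,1]-238)<120)&(P[:,2]>60)&(P[:,2]<130)]
    # direction: RANSAC two planes
    rng=np.random.default_rng(0); Q=P.copy(); pl=[]
    for k in range(2):
        best=0
        for _ in range(1500):
            a,b,c=Q[rng.choice(len(Q),3,False)]; n=np.cross(b-a,c-a); L=np.linalg.norm(n)
            if L<1: continue
            n/=L
            if abs(n[2])>0.97: continue
            m=np.abs((Q-a)@n)<2.5
            if m.sum()>best: best=m.sum(); bm=m
        q=Q[bm]; c=q.mean(0); n=np.linalg.svd(q-c)[2][2]; n*=np.sign(n[2]); 
        m=np.abs((Q-c)@n)<3; q=Q[m]; Q=Q[~m]; pl.append((n,c)); 
        print(cam,len(q),'n',n.round(3),'c',c.round(1),'tilt',np.degrees(np.arccos(n[2])).round(1), 'hdg of horizontal', np.degrees(np.arctan2(n[1],n[0])).round(1), 'zmax',np.percentile(q[:,2],99).round(1))
    ax=np.cross(pl[0][0],pl[1][0]); ax*=np.sign(ax[0]); ax/=np.linalg.norm(ax); print('axis',ax, np.degrees(np.arctan2(ax[1],ax[0])))
    th=np.arctan2(ax[1],ax[0]); ex=np.array([np.cos(th),np.sin(th)]); ey=np.array([-ex[1],ex[0]])
    for n,c in pl:
        # point at z=62(+1.5) on plane nearest c along ey
        s=(n@(c-np.array([0,0,63])) )/(n[:2]@ey) - c[:2]@ey*0
        # n.(c + t*ey3 + (63-c_z) ez - c)=0
        t=-(63-c[2])*n[2]/(n[:2]@ey); h=c[:2]+t*ey; print('hinge',h.round(1),'v',(h@ey).round(1),'u',(h@ex).round(1))
    u=P[:,:2]@ex; v=P[:,:2]@ey; print('u range',np.percentile(u,[0.5,2,98,99.5]).round(1),'v',np.percentile(v,[.5,2,98,99.5]).round(1))
    # covers: high points 20..30 by colour-less depth
    A=W.reshape(-1,3); uu=A[:,:2]@ex; vv=A[:,:2]@ey; 
    im=np.load(f'/tmp/{cam}.npz')['im'].reshape(-1,3).astype(int)
    m=(A[:,2]>17)&(A[:,2]<33)&(np.abs(A[:,0]-572)<130)&(np.abs(A[:,1]-238)<80)
    g=m&(im.max(1)-im.min(1)<35)
    for nm,mm in [('grey',g&(im.mean(1)>90)),('black',g&(im.mean(1)<60))]:
        print(nm,mm.sum(),'u',np.percentile(uu[mm],[2,50,98]).round(1),'v',np.percentile(vv[mm],[2,50,98]).round(1),cv2.minAreaRect(A[mm][:,:2].astype(np.float32)))
E
```

```text
top 1216 n [ 0.136 -0.53   0.837] c [583.6 193.3  75.7] tilt 33.2 hdg of horizontal -75.6 zmax 90.2
top 1051 n [-0.172  0.668  0.724] c [562.6 280.2  79.6] tilt 43.6 hdg of horizontal 104.4 zmax 97.4
axis [9.68552758e-01 2.48807590e-01 5.81117427e-04] 14.406965194220954
hinge [588.4 174.5] v 22.7 u 613.3
hinge [558.3 297.1] v 148.8 u 614.7
u range [497.5 500.3 728.  732.7] v [ 21.1  22.6 148.2 149.8]
grey 368 u [484.2 558.4 638.1] v [ 20.2  93.8 119.9] ((578.760986328125, 221.16928100585938), (265.46661376953125, 100.27408599853516), 13.413957595825195)
black 223 u [651.8 673.8 700. ] v [ 72.8 103.5 119.9] ((644.3892822265625, 264.07470703125), (77.43158721923828, 49.372283935546875), 14.08530330657959)
side 1270 n [-0.167  0.65   0.741] c [563.1 283.3  78.4] tilt 42.1 hdg of horizontal 104.4 zmax 96.0
side 612 n [ 0.132 -0.527  0.839] c [584.8 196.8  77.7] tilt 32.9 hdg of horizontal -75.9 zmax 91.9
axis [0.96911544 0.24659799 0.00216928] 14.276323713638229
hinge [558.9 299.8] v 152.7 u 615.6
hinge [590.4 174.8] v 23.8 u 615.2
u range [498.5 501.1 729.6 733.3] v [ 24.5  27.4 152.9 154.4]
grey 209 u [484.2 567.7 663.5] v [ 48.9  68.4 155.3] ((535.0599365234375, 235.82919311523438), (209.53585815429688, 89.84579467773438), 33.182613372802734)
black 109 u [650.2 671.3 694. ] v [41.9 54.6 69.8] ((636.687255859375, 221.20068359375), (46.14468765258789, 31.893795013427734), 7.007194995880127)
```

```bash
cat >> h.py <<'E'
TH=np.radians(14.35); EX=np.array([np.cos(TH),np.sin(TH)]); EY=np.array([-EX[1],EX[0]])
C0=614.7*EX+87*EY
def cart(x,y,z): return np.r_[C0+x*EX+y*EY,z]
E
python3 - <<'E'
from h import *
q=quat(TH)
o=sensors.get_obs(); print(o['clock'],C0)
manip.close(10)
js=[(a,manip.ik(cart(0,2.6,160),quat(TH+a))) for a in (0,np.pi)]
js=[(a,j) for a,j in js if j is not None]; a,j=min(js,key=lambda t:abs(t[1][5])); print(a,j); q=quat(TH+a)
manip.move_ptp(cart(0,2.6,160),q)
manip.move_straight(cart(0,2.6,75),v=150)
f=lambda: print(sensors.get_obs()['clock'],np.round(sensors.get_obs()['contact_force'],1),np.round(sensors.get_obs()['tool_pos'],1))
f()
manip.move_straight(cart(0,68,75),v=100); f()
manip.move_straight(cart(0,-68,75),v=150); f()
manip.move_straight(cart(0,0,75),v=200)
manip.move_straight(cart(0,0,230),v=250)
manip.open_jaws()
b=cart(0,0,300)
manip.move_ptp([450,-100,320],quat(TH+a)); f()
for c in ['top','side']:
    im,d=snap(c,c+'1'); W=pts(c,d); np.save(f'/tmp/W{c}.npy',W)
    for n in ['cover','black_cover']:
        print(c,n,[(round(r['p'],2),np.round(r['centre']).tolist(),np.nanmedian(W[r['region']],0).round().tolist()) for r in optics.silhouettes(n,c)])
im=cv2.imread('pics/top1.png'); cv2.imwrite('pics/crop1.png',cv2.resize(im[180:300,160:310],(750,600),interpolation=cv2.INTER_CUBIC))
E
```

```text
1.75 [573.95877102 236.63562531]
0 [ 2.15545117e-01  5.95626382e-01  1.50167662e+00 -4.44089210e-16
  1.04428965e+00 -3.49096303e-02]
7.175 [ 0.7 -0.3 -0.3] [574.  239.2  75.5]
7.975 [ 0.5 -0.   1.2] [556.5 302.7  74.6]
9.0333 [ 0.  -0.2 -0.6] [590.3 170.2  74.2]
13.1917 [ 0.2  0.3 -0.8] [450.4 -99.5 319.9]
top cover [(0.79, [331.0, 233.0], [322.0, 227.0, 23.0]), (0.69, [255.0, 238.0], [519.0, 224.0, 26.0]), (0.56, [243.0, 344.0], [556.0, -57.0, 24.0]), (0.19, [246.0, 148.0], [532.0, 448.0, 78.0])]
top black_cover [(0.78, [211.0, 226.0], [631.0, 247.0, 26.0]), (0.61, [211.0, 305.0], [628.0, 44.0, 23.0]), (0.6, [158.0, 265.0], [781.0, 157.0, 23.0])]
side cover [(0.78, [314.0, 287.0], [520.0, 227.0, 27.0]), (0.75, [243.0, 321.0], [557.0, -57.0, 23.0]), (0.66, [352.0, 351.0], [321.0, 237.0, 23.0])]
side black_cover [(0.88, [261.0, 285.0], [628.0, 47.0, 23.0]), (0.63, [310.0, 249.0], [630.0, 252.0, 26.0]), (0.63, [268.0, 221.0], [781.0, 164.0, 23.0])]
```

View pics/crop1.png

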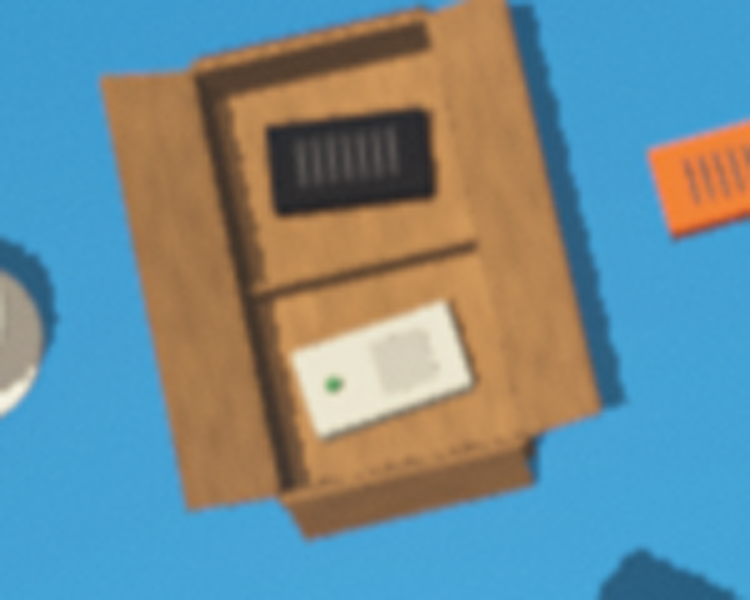

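Both flaps are folded out. The grey cover (crop ~(380,370), full image ~(254,236)) lies slightly askew, with the black one behind it. Next: exact cover pose and flap angles.

```bash
python3 - <<'E'
from h import *
for cam in ['top','side']:
    W=np.load(f'/tmp/W{cam}.npy'); A=W.reshape(-1,3); im=np.load(f'/tmp/{cam}.npz')['im'].reshape(-1,3).astype(int)
    R=A[:,:2]-C0; u=R@EX; v=R@EY
    ins=(np.abs(u)<112)&(np.abs(v)<60)
    for nm,m in [('grey',ins&(u<-5)&(np.abs(A[:,2]-26)<5)&(im[:,0]-im[:,2]<45)&(im.mean(1)>130)),('black',ins&(u>5)&(np.abs(A[:,2]-26)<5)&(im.mean(1)<70))]:
        (c,s,a)=cv2.minAreaRect(A[m][:,:2].astype(np.float32)); c=np.array(c)
        print(cam,nm,m.sum(),c,s,a,'carton frame',(c-C0)@EX,(c-C0)@EY)
    for s in (1,-1):
        m=(s*v>64)&(s*v<125)&(np.abs(u)<100)&(A[:,2]>64)&(A[:,2]<110)
        p=np.polyfit(s*v[m]-63.5,A[m][:,2],1); print('flap',s,m.sum(),180-np.degrees(np.arctan(p[0])),p)
    # box multi-level
    m=(A[:,2]>122)&(A[:,2]<132)&(np.abs(A[:,0]-538)<60)&(np.abs(A[:,1]+261)<60); print('box',m.sum(),cv2.minAreaRect(A[m][:,:2].astype(np.float32)))
    # partition, cell walls
    m=(np.abs(u)<12)&(np.abs(v)<55)&(A[:,2]>28)&(A[:,2]<38); print('part u',np.median(u[m]),m.sum())
E
```

```text
top grey 508 [520.61151123 224.84356689] (46.72132873535156, 83.10086059570312) 20.082962036132812 carton frame -54.60541277073191 1.7976832806116736
top black 435 [633.13623047 246.78649902] (47.31990051269531, 83.57816314697266) 7.349132537841797 carton frame 59.84695044261862 -4.8326458927473865
flap 1 1281 149.75485677961422 [ 0.58306917 64.7319755 ]
flap -1 1179 152.5684423758505 [ 0.51904974 63.85467197]
box 30 ((524.3847045898438, -290.24774169921875), (11.378438949584961, 34.481956481933594), 70.5982894897461)
part u 0.5635089644081541 57
side grey 383 [520.67858887 227.21992493] (45.24220275878906, 83.20549011230469) 19.503522872924805 carton frame -53.9514605950486 4.083273676678855
side black 289 [632.60845947 249.17932129] (45.32167053222656, 83.73002624511719) 7.749685764312744 carton frame 59.92869394320953 -2.38367496207065
flap 1 713 148.09339493612725 [ 0.62260514 63.79383923]
flap -1 1032 152.25002485784265 [ 0.5261249  64.44268637]
box 69 ((538.3861694335938, -258.9503479003906), (75.74942779541016, 35.9366340637207), 68.80614471435547)
part u 2.04574439705325 48
```

```bash
cat > g.py <<'E'
from h import *
def st(t=''):
    o=sensors.get_obs(); print(t,round(o['clock'],2),'F',np.round(o['contact_force'],1),'pos',np.round(o['tool_pos'],1),'w',round(o['gripper_width'],2),'grip',round(o['grip_force'],1))
    return o
E
python3 - <<'E'
from g import *
a=TH+np.radians(42)
p=lambda z:cart(-55.2,2.9,z)
manip.move_ptp(p(150),quat(a))
manip.move_straight(p(50),v=150); st()
manip.move_straight(p(8),v=50); st('down')
manip.close(4); st('closed')
manip.wait(0.2); st()
im,d=snap('top','top2'); cv2.imwrite('pics/crop2.png',cv2.resize(im[180:300,160:310,::-1],(750,600),interpolation=cv2.INTER_CUBIC))
E
```

```text
15.71 F [0.1 0.7 1.1] pos [520.6 225.6  50.7] w 86.96 grip 0.0
down 16.7 F [ 0.1 -0.8 -0.3] pos [520.  225.8   8.1] w 86.86 grip 0.0
closed 17.33 F [-0.2  0.2  0.1] pos [519.8 225.8   8.1] w 56.83 grip 3.3
 17.53 F [-0.9 -0.4  2.2] pos [519.8 225.8   8.1] w 56.98 grip 3.3
```

```bash
python3 - <<'E'
from g import *
from scipy.optimize import brentq
p=cart(-55.2,2.9,8); off=lambda w: brentq(lambda t:(23+9.5*np.sin(t))/np.cos(t)-w/2,0,0.8) if w>46.05 else 0.
phi=np.radians(62)
manip.move_straight(p,quat(TH+phi),v=60); w=st('turned')['gripper_width']
t=off(w); print('mis',np.degrees(t),'cover phi',np.degrees(phi-t))
manip.open_jaws()
manip.move_straight(p,quat(TH+phi-t),v=60); st('back')
manip.close(4); manip.wait(.2); w=st('closed')['gripper_width']; print(np.degrees(off(w)))
im,d=snap('side','side2'); cv2.imwrite('pics/crop2.png',cv2.resize(im[240:370,200:360,::-1],(738,600),interpolation=cv2.INTER_CUBIC))
E
```

```text
turned 18.08 F [ 0.4 -0.3  1. ] pos [519.8 225.9   8.1] w 56.08 grip 3.3
mis 20.314068929064163 cover phi 41.68593107093584
back 19.41 F [-0.4 -0.4  0.8] pos [519.6 225.7   7.9] w 87.06 grip 0.0
closed 20.38 F [ 0.2 -0.1  0.6] pos [519.8 225.8   8. ] w 46.36 grip 4.0
1.070400424261474
```

View pics/crop2.png

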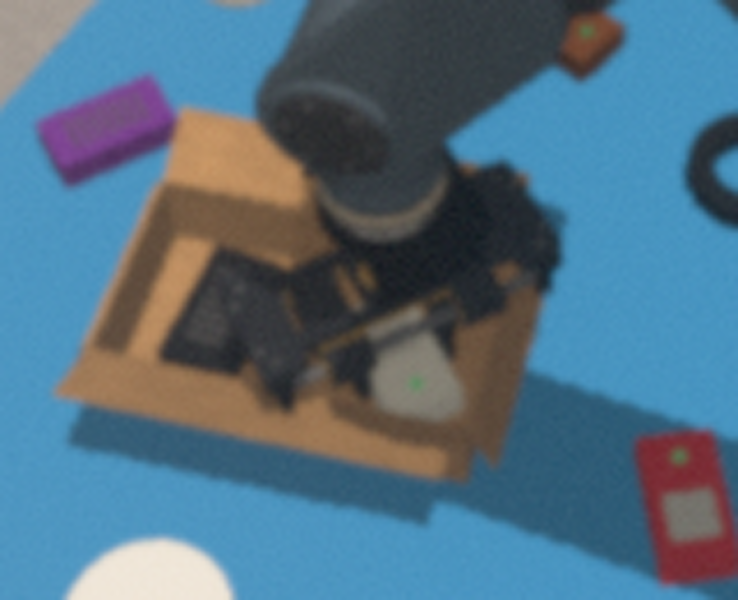

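```bash
python3 - <<'E'
from g import *
manip.close(30); st('grip')
q0=sensors.get_obs()
manip.move_straight([*q0['tool_pos'][:2],30],v=60); st('l')
manip.move_straight([*q0['tool_pos'][:2],200],v=200); st('lift')
for cam in ['top','side']:
    S=[];J=[]
    for k in range(3):
        im,d=snap(cam); A=pts(cam,d).reshape(-1,3); r=np.linalg.norm(A[:,:2]-[538,-260.5],axis=1)
        S.append(A[(r<46)&(A[:,2]>121)&(A[:,2]<131)]); J.append(A[(r<74)&(A[:,2]>85)&(A[:,2]<95)])
    for nm,Q in [('spig',S),('jaw',J)]:
        for q in Q: print(cam,nm,len(q),[np.round(x,1) for x in cv2.minAreaRect(q[:,:2].astype(np.float32))])
        a=np.vstack(Q)[:,:2]; m=a.mean(0); w,v=np.linalg.eigh(np.cov((a-m).T)); print('mean',m.round(2),'pca',np.degrees(np.arctan2(v[1],v[0])).round(2),w.round())
    print(cam,'box_rim',[(round(r['p'],2),ray(cam,r['centre'],108).round(1)) for r in optics.spot_point('box_rim',cam)])
E
```

```text
grip 20.64 F [-0.1  1.   0.4] pos [519.8 225.8   8. ] w 45.87 grip 30.0
l 21.16 F [-0.4 -0.2 -0.4] pos [520.1 225.8  30.6] w 45.42 grip 30.0
lift 22.16 F [-0.5 -0.8  0.5] pos [518.8 225.5 198.9] w 45.93 grip 30.0
top spig 130 [array([ 537.5, -260.7]), array([73.1, 36.5]), np.float64(68.4)]
top spig 141 [array([ 537.8, -261.4]), array([75. , 36.6]), np.float64(67.2)]
top spig 139 [array([ 537.6, -261.6]), array([73.7, 36.1]), np.float64(68.1)]
mean [ 536.17 -258.76] pca [157.21  67.21] [171. 661.]
top jaw 767 [array([ 537.4, -261.7]), array([122. , 116.8]), np.float64(65.8)]
top jaw 740 [array([ 537.8, -261.9]), array([121.6, 117.4]), np.float64(67.9)]
top jaw 762 [array([ 537.6, -262.5]), array([120.5, 116.9]), np.float64(67.6)]
mean [ 534.89 -261.02] pca [-113.41  156.59] [ 569. 1413.]
top box_rim [(0.6, array([ 536.3, -259.9,  108. ]))]
side spig 24 [array([ 520.2, -271.2]), array([44.8, 12.3]), np.float64(83.9)]
side spig 20 [array([ 519.1, -272.1]), array([39.2, 13.3]), np.float64(80.5)]
side spig 21 [array([ 520.5, -268. ]), array([46.4, 12.5]), np.float64(84.2)]
mean [ 519.29 -273.16] pca [169.12  79.12] [ 15. 164.]
side jaw 212 [array([ 515.5, -256.7]), array([121.4,  72.7]), np.float64(77.2)]
side jaw 201 [array([ 512.1, -255. ]), array([119.4,  75.8]), np.float64(79.1)]
side jaw 208 [array([ 514.1, -254. ]), array([113.5,  76. ]), np.float64(78.4)]
mean [ 509.97 -244.23] pca [154.11  64.11] [268. 743.]
side box_rim [(0.65, array([ 531.4, -259.1,  108. ])), (0.55, array([532.9, 288.6, 108. ]))]
```

```bash
python3 - <<'E'
from g import *
a=np.radians(67.4-90)
js=[(s,manip.ik([538.1,-260.2,220],quat(a+s))) for s in (0,np.pi)]; print(js)
q=quat(a)
manip.move_ptp([538.1,-260.2,220],q); st()
manip.move_straight([538.1,-260.2,152],v=150); st()
for cam in ['top','side']:
    im,d=snap(cam,cam+'3'); A=pts(cam,d); I=im.astype(int)
    B=A.reshape(-1,3); m=(np.linalg.norm(B[:,:2]-[538,-260],axis=1)<60)
    ey=np.array([np.cos(np.radians(67.4)),np.sin(np.radians(67.4))]); ex=np.array([ey[1],-ey[0]])
    I=I.reshape(-1,3); R=B[:,:2]-[538.1,-260.2]
    for lo,hi in [(142,176),(101,130)]:
        k=m&(B[:,2]>lo)&(B[:,2]<hi)&(I.min(1)>110)&(I.max(1)-I.min(1)<45)
        print(cam,lo,k.sum(),'x',np.percentile(R[k]@ex,[1,5,95,99]).round(1),'y',np.percentile(R[k]@ey,[1,5,95,99]).round(1),'z',np.percentile(B[k][:,2],[1,99]).round(1))
c=[cv2.resize(cv2.imread(f'pics/{n}3.png')[r:r+90,u:u+100],(400,360),interpolation=cv2.INTER_CUBIC) for n,r,u in [('top',200,375),('side',145,300)]]
cv2.imwrite('pics/crop3.png',np.hstack(c))
E
```

```text
[(0, array([-6.37197417e-01,  4.93402958e-01,  1.50610951e+00, -4.44089210e-16,
        1.14208018e+00, -2.42753006e-01])), (3.141592653589793, None)]
 24.33 F [ 0.6  0.3 -0.7] pos [ 538.3 -258.9  219.9] w 46.04 grip 30.0
 24.93 F [ 1.1 -0.4  0.3] pos [ 538.7 -259.9  152.3] w 45.56 grip 30.0Traceback (most recent call last):
  File "<stdin>", line 14, in <module>
    return _quantile_unchecked(
        a, q, axis, out, overwrite_input, method, keepdims, weights)
    return _ureduce(a,
                    func=_quantile_ureduce_func,
    ...<5 lines>...
                    overwrite_input=overwrite_input,
                    method=method)
    r = func(a, **kwargs)
    result = _quantile(arr,
                       quantiles=q,
    ...<2 lines>...
                       out=out,
                       weights=wgt)
    slices_having_nans = np.isnan(arr[-1, ...])
                                  ~~~^^^^^^^^^
IndexError: index -1 is out of bounds for axis 0 with size 0
```

```bash
python3 - <<'E'
from g import *
ey=np.array([np.cos(np.radians(67.4)),np.sin(np.radians(67.4))]); ex=np.array([ey[1],-ey[0]])
for cam in ['top','side']:
    im,d=snap(cam,cam+'3'); B=pts(cam,d).reshape(-1,3); I=im.astype(int).reshape(-1,3); R=B[:,:2]-[538.1,-260.2]
    m=np.linalg.norm(R,axis=1)<60
    for lo,hi in [(142,176),(101,130)]:
        k=m&(B[:,2]>lo)&(B[:,2]<hi)&(I.min(1)>75)&(I.max(1)-I.min(1)<45)
        if k.sum()>3: print(cam,lo,k.sum(),'x',np.percentile(R[k]@ex,[1,5,95,99]).round(1),'y',np.percentile(R[k]@ey,[1,5,95,99]).round(1),'z',np.percentile(B[k][:,2],[1,99]).round(1))
c=[cv2.resize(cv2.imread(f'pics/{n}3.png')[r:r+90,u:u+100],(400,360),interpolation=cv2.INTER_CUBIC) for n,r,u in [('top',200,375),('side',145,300)]]
cv2.imwrite('pics/crop3.png',np.hstack(c))
E
```

```text
top 101 6 x [ 6.   6.6 23.6 23.7] y [38.4 38.6 42.5 42.6] z [103.1 109.9]
side 142 238 x [-22.8 -21.5  23.2  24.9] y [-10.5  -5.6  42.4  43.2] z [147.  175.3]
side 101 220 x [-23.8 -22.1  17.6  21.4] y [-38.2 -33.2  43.   46. ] z [101.6 128.4]
```

View pics/crop3.png

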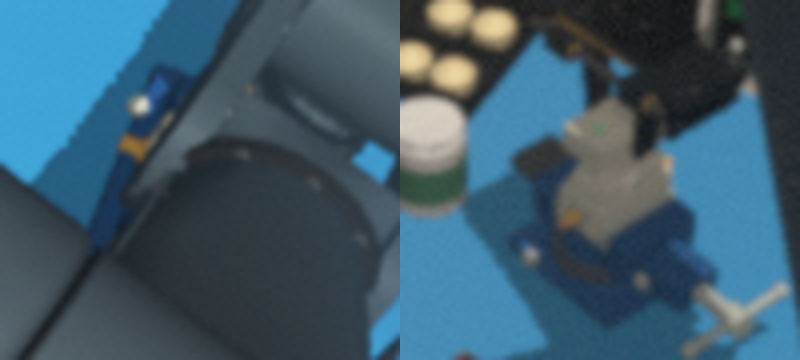

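The side crop shows the cover squarely above the box. Next: how far their end and side faces are offset in the side camera.

```bash
python3 - <<'E'
from g import *
ey=np.array([np.cos(np.radians(67.4)),np.sin(np.radians(67.4))]); ex=np.array([ey[1],-ey[0]])
Bs=[]
for k in range(4):
    im,d=snap('side'); B=pts('side',d).reshape(-1,3); I=im.astype(int).reshape(-1,3)
    m=(np.linalg.norm(B[:,:2]-[538.1,-260.2],axis=1)<60)&(I.min(1)>75)&(I.max(1)-I.min(1)<45)
    Bs.append(B[m])
B=np.vstack(Bs); R=B[:,:2]-[538.1,-260.2]; x=R@ex; y=R@ey; z=B[:,2]
for nm,lo,hi in [('cover',150,168),('box',94,106)]:
    e=(z>lo)&(z<hi)&(np.abs(x)<17)&(y>35); p=np.polyfit(x[e],y[e],1)
    print(nm,'end',e.sum(),np.median(y[e]).round(2),y[e].std().round(2),'angle',np.degrees(np.arctan(p[0])).round(2),'zslope',np.polyfit(z[e],y[e],1)[0].round(3))
    for s in (1,-1):
        e=(z>lo)&(z<hi)&(s*x>19)&(y<36)
        if e.sum()>8: p=np.polyfit(y[e],x[e],1); print(nm,'side',s,e.sum(),np.median(x[e]).round(2),x[e].std().round(2),'angle',np.degrees(np.arctan(p[0])).round(2),y[e].min().round(),y[e].max().round())
    e=(z>lo)&(z<hi)&(y>25); print('x ext at end',np.percentile(x[e],[1,99]).round(1))
e=(z>168)&(np.abs(x)<20); print('cover top z',np.median(z[e]))
E
```

```text
cover end 117 41.24 1.55 angle 0.24 zslope 0.027
cover side -1 93 -20.88 1.98 angle 5.13 -9.0 36.0
x ext at end [-22.7  23.4]
box end 105 42.65 3.18 angle -1.14 zslope -0.436
box side -1 169 -21.53 2.04 angle 0.57 -42.0 36.0
x ext at end [-24.1  25.8]
cover top z 172.87854825849604
```

```bash
python3 - <<'E'
from g import *
manip.close(50); f0=sensors.get_obs()['contact_force'][2]
for z in [138,134,132,130,128,126,124.5]:
    manip.move_straight([538.1,-260.2,z],v=40); manip.wait(.1); F=np.mean([sensors.get_obs()['contact_force'] for _ in range(1)],0); st(z)
    if F[2]-f0>8: break
E
```

```text
138 26.1 F [-0.6 -0.7 -0.4] pos [ 538.2 -260.3  138. ] w 45.66 grip 50.0
134 26.45 F [ 0.2 -0.7 -0.3] pos [ 538.1 -260.2  134. ] w 45.49 grip 50.0
132 26.8 F [-0.1 -0.2 -0.7] pos [ 538.1 -260.2  132. ] w 45.48 grip 50.0
130 27.15 F [ 0.7 -0.  -0.5] pos [ 538.1 -260.2  129.9] w 45.57 grip 50.0
128 27.5 F [-0.2  0.2 -0.3] pos [ 538.1 -260.2  128. ] w 45.66 grip 50.0
126 27.85 F [-0.1 -0.8 -0.7] pos [ 538.1 -260.2  126. ] w 45.51 grip 50.0
124.5 28.2 F [ 0.1 -0.3  0.5] pos [ 538.1 -260.2  124.4] w 45.53 grip 50.0
```

```bash
python3 - <<'E'
from g import *
z=124.5
while z>106:
    z-=0.75
    manip.move_straight([538.1,-260.2,z],v=20); manip.wait(.05); o=st(round(z,2))
    if o['contact_force'][2]>25 or np.hypot(*o['contact_force'][:2])>15: break
E
```

```text
123.75 28.5 F [-0.7  1.1 -0.8] pos [ 538.1 -260.2  123.7] w 45.58 grip 50.0
123.0 28.8 F [0.5 0.1 0.4] pos [ 538.3 -260.3  123.1] w 45.6 grip 50.0
122.25 29.1 F [ 1.1 -0.9  1.2] pos [ 538.5 -260.5  122.6] w 45.54 grip 50.0
121.5 29.4 F [ 0.6 -0.1  5.6] pos [ 538.5 -260.5  122.1] w 45.4 grip 50.0
120.75 29.7 F [0.4 0.3 6.5] pos [ 538.4 -260.5  121.5] w 45.44 grip 50.0
120.0 30.0 F [-0.1 -0.1  7.7] pos [ 538.5 -260.6  121. ] w 45.73 grip 50.0
119.25 30.3 F [-0.4  0.5  8.2] pos [ 538.6 -260.7  120.5] w 45.56 grip 50.0
118.5 30.6 F [-1.1  0.6 10. ] pos [ 538.7 -260.7  120. ] w 45.41 grip 50.0
117.75 30.9 F [ 0.1 -0.  11.5] pos [ 538.8 -260.8  119.5] w 45.51 grip 50.0
117.0 31.2 F [-1.   0.1 13.3] pos [ 538.9 -260.9  119.1] w 45.52 grip 50.0
116.25 31.5 F [-1.5  0.4 10.2] pos [ 538.8 -260.9  118.3] w 45.14 grip 50.0
115.5 31.8 F [ 0.5 -0.3 -0.6] pos [ 538.2 -260.4  115.6] w 45.35 grip 50.0
114.75 32.1 F [ 2.1 -1.3 -3.6] pos [ 538.1 -260.1  113.9] w 45.56 grip 50.0
114.0 32.4 F [ 2.5 -1.3 -3.9] pos [ 537.8 -260.   113.6] w 45.45 grip 50.0
113.25 32.7 F [ 0.6 -1.3 -2.9] pos [ 537.8 -260.   113.1] w 45.85 grip 50.0
112.5 33.0 F [-0.6  0.9  3.7] pos [ 537.8 -260.   113. ] w 45.71 grip 50.0
111.75 33.3 F [-2.3  1.4  8.3] pos [ 537.8 -260.   113. ] w 45.5 grip 50.0
111.0 33.6 F [-3.6  2.4 12.3] pos [ 537.8 -260.   112.9] w 45.12 grip 50.0
110.25 33.9 F [-3.8  3.  16.9] pos [ 537.9 -260.   112.9] w 46.09 grip 50.0
109.5 34.2 F [-4.8  3.2 21.3] pos [ 537.9 -260.   112.9] w 45.97 grip 50.0
108.75 34.5 F [-6.1  4.2 24.4] pos [ 537.9 -260.1  112.9] w 45.51 grip 50.0
108.0 34.8 F [-6.9  3.3 28.4] pos [ 537.9 -260.   112.9] w 45.5 grip 50.0
```

```bash
python3 - <<'E'
from g import *
manip.wait(1.0); o=st(); print(o['wrist_torque'],o['eef_rot'],quat(np.radians(-22.6)))
im,d=snap('side','side4'); cv2.imwrite('pics/crop4.png',cv2.resize(im[150:330,210:410,::-1],(667,600),interpolation=cv2.INTER_CUBIC))
E
```

```text
35.8 F [-7.1  4.6 28.3] pos [ 537.9 -260.   112.9] w 45.7 grip 50.0
[ 0.7771901   1.26386304 -0.03386644] [ 8.31851107e-01  5.54998645e-01 -5.08645187e-05  4.86836583e-04] [0.83195412 0.55484443 0.         0.        ]
```

View pics/crop4.png

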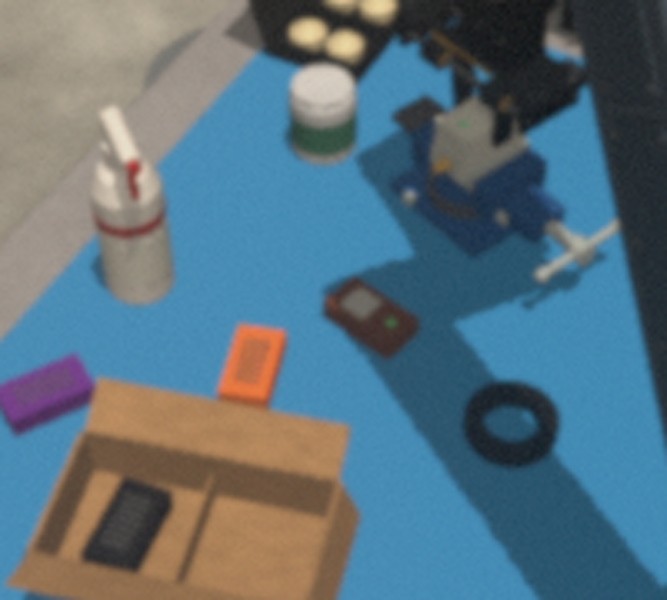

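The cover sits flush on the box (crop ~(475,135)) and is still pressed down. The flaps are open, the black cover is in its cell, and the bystanders in view are standing.

```bash
python3 -c "
from h import *
print(manip.finish_job())"
```

```text
the job is handed in; nothing more can be done
None
```

The job is handed in: both flaps are folded out to about 150°, the grey cover is snapped home on the box with the fingers still pressing it down at about 28 N, and the black cover is still in its cell; the judge returned no verdict.

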